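# Arm the dish shuttle at its reading position

### The arm

A 6-joint arm with a two-finger parallel gripper is mounted at the origin on a cart in front of the work surface, level with it; the furniture and walls round the work are solid. World frame = base frame: x ahead of the robot, y to its left, z up, the work surface at z = 0. Lengths are in m, angles in rad, forces in N, time in s.
With the tool pointing down it reaches from about 0.275 to 0.875 m from the base axis. Payload 12.5 kg.
Tool frame: the origin (TCP) lies at the very end of the fingers, on their centre line; the grasp point (between the pads) lies 19 mm behind it; z points along the fingers, y is the line along which they close (so a half turn about z gives the same grasp; the last joint's range is limited). The gripper opens to 85 mm and grips with 20 to 120 N. Pads are 22 mm wide; open, the fingers measure 114 mm over their backs; the gripper's body (76 mm by 85 mm) begins 54 mm behind the grasp point. The pads swing forward as they close: fully open they stand 13 mm farther back than shut.
Start: joints at [1.119, 0.351, 1.652, -0, 1.139, -0.085], TCP at [0.197, 0.513, 0.231] pointing down, gripper open.
Joint ranges: [-2.75, 2.75], [-0.79, 2.1], [0.01, 2.65], [-1.57, 4.71], [0.07, 3.14], [-2.87, 2.87]. Speed limits (rad/s): [2.22, 2.22, 2.79, 3.14, 3.14, 3.14].

### API

Orientations are given as a 3x3 rotation matrix whose columns are the frame's x, y, z axes.
In Python, from bench import manip gives the robot as it stands. Calls block until the motion is done:
- manip.move_ptp(position, orientation): joint-space move of the TCP to a pose.
- manip.move_l(position, attitude=None, max_speed=0.15): straight line of the TCP; attitude=None keeps the orientation; max_speed is the mean speed in m/s.
- manip.move_j(angles): joint-space move.
- manip.set_gripper(opening, effort=None): opening from 0.0 (shut) to 1.0 (fully open); effort is the grip in N (None keeps the last); returns when the fingers have stopped.
- manip.dwell(seconds).
- manip.inverse_kinematics(position, orientation): joint angles nearest the present ones, or None.
- manip.grab_frame(name): name is "scene" or "side" or "wrist"; returns (picture, depth): 480x640x3 uint8, red, green, blue; 480x640 float32, m along the optical axis (not along the pixel's ray), 0 where there is no reading.
- manip.get_calibration(name): a dict with "camera_matrix" (3x3 intrinsics, pixels), "R" (3x3) and "t" (3): a world point X has camera coordinates R X + t. Camera axes: x right, y down, z forward; pixel columns grow to the right and rows downward; lengths in m; the calibration is good to about 2 mm. A picture is of the moment at which its call begins: read the wrist's pose just before it. get_calibration takes no time and is no camera call; for the wrist camera it gives the pose at the moment of the call.
A pose or a line that the arm cannot do raises manip.Unreachable and nothing moves.
- manip.sign_off(): hands the job in; it is judged then, once.
Trained networks look in the newest picture that a camera, given by its name, has taken for a name from the list of things; names that differ only in an ending like _2 or _b are one class to them, and where a whole thing is asked for, a point or a joint stands for the part that bears it (a point fixed in the world has none). Each returns a list of dicts, best first, with "confidence" (0 to 1); they miss things now and then, are a little off and sometimes report something else, mostly with a low value. They report only what shows in the picture. A call takes as long as a camera call. They do not tell look-alikes from the thing itself.
- manip.look_for(camera, name): "at" ([x, y, z] in m, in world coordinates, good to about 4 mm: the middle of the surface that is visible of it).
Readings, each from a call of its own:
- manip.current_time(): time.
- manip.current_qpos(): joint angles.
- manip.current_joint_vel(): joint speeds.
- manip.current_joint_torque(): joint torques, N m.
- manip.current_ee_pos(): TCP position.
- manip.current_tcp_rot(): TCP orientation.
- manip.current_force(): force on the tool from outside, world axes, zero at the start.
- manip.current_ft_torque(): the same for the moment, N m.
- manip.current_grip_width(): opening from 0.0 (shut) to 1.0 (fully open).
- manip.current_grip_force(): force on a finger pad.
Only numpy, scipy, OpenCV 4.12 (cv2) and the standard library are available. Lean on these libraries where they do the work, as an engineer would, in place of code of your own. Each camera call takes 0.05 s, during which the arm holds its last target. There are 200 camera calls.

### The job

With the fingertips, first push the black post of the transit lock outward so that the lock arm swings well clear of the carriage (by more than 45 degrees), and leave it there. Then push the front of the upright plate so that the sprung carriage with its petri dish runs back past its first catch, but never as far as the second, and let go: the spring must bring it back against the stop pin so that it stays latched in the middle, reading, position. The dish stays lying in the carriage and is not touched, push the plate only from its front, and do not disturb the cup, bottle and swab tube standing round about.

Things in the scene. Friction and masses are not known exactly. Their poses are not given: they have to be found in the camera images.
- shuttle: Fixed dish shuttle: grey base plate 320 x 184 x 12 mm. Frame, on the worktop: x = the way the carriage is pushed (away from the robot, yaw up to 0.45 rad), y left, z up. Base spans x -140..180, y -92..92 mm. Rear: spring tube and block (x 75..175, |y| < 22, to z 48 mm). Right: stop-pin bracket at x -43..-27, y -88..-48, to z 62 mm.
- carriage (a joint): Carriage travel along the shuttle's +x, m: 0 home, 0.090 hard stop. Damped spring to home, 3.6 N at 0, 9 N at 0.090, and a few N more as each catch tooth passes the pin. Let go from 0.042 to 0.078 it returns and stays at 0.040 (first catch, middle); from below 0.040 it goes home; beyond 0.080 the second catch holds (wrong). Aim at 0.060. With the lock arm closed it moves only some 5 mm.
- push_face (a point): Point on the front face of the carriage's upright aluminium push plate (64 mm wide, 8 mm thick, z 20..85 mm, at the middle of the carriage's front edge), at z 65 mm, moving with the carriage; at home at x -128, y 0 mm in the shuttle's frame. Axes parallel to the shuttle's; push along +x.
- plate_back: Thin dark rubber sheet on the rear side of the push plate (60 mm wide, z 46..82 mm): not to be touched. Origin at its lower edge.
- nest (a point): Centre of the carriage's dish nest: white square tray, outside 100 x 100 mm, inside 94 mm, its floor (this point) at z 25 mm, rim at z 34 mm; at home at x -70, y 0 mm in the shuttle's frame.
- pin_top (a point): Top of the black knob (18 mm wide) of the steel stop pin, a sprung plunger pointing down at the saw-toothed bar on the carriage's right side; at rest at z 76.5 mm, x -35, y -58 mm in the shuttle's frame. A tooth passing under it lifts it 8 mm, then it drops behind the tooth.
- lock_arm (a joint): Angle of the lock arm, rad: 0 to 0.1 closed, its tip standing behind a lug on the carriage's left side; grows as it swings outward (to the shuttle's +y, clockwise from above) to 1.57; stays where left (friction, about 1 N at the post). Vertical hinge at x 39, y 75 mm in the shuttle's frame; flat steel arm 54 mm long at z 22..34 mm.
- lock_post (a point): Top centre of the upright black post (12 mm diameter, z 33..81 mm) on the lock arm, 36 mm from the hinge; closed it is at x 3, y 74 mm in the shuttle's frame, with nothing higher than z 48 mm on its inner side (towards y = 0) while the carriage is home. At 1.2 rad it is at about x 27, y 108 mm.
- dish: Petri dish with lid, 90 mm diameter, 15 mm high, lying loose in the carriage's tray; origin at the centre of its underside.
- cup: Sample cup with red screw lid, 39 mm diameter, 74 mm high, standing loose to the right of the shuttle; origin at the centre of its underside. Bystander.
- swab_tube: Swab in a thin tube with a label, 133 mm long along its y, 17 mm high, lying loose to the right of the shuttle's front; origin under its middle. Bystander.
- stain_bottle: Small dark red stain bottle with a pale cap, 42 mm diameter, 77 mm high, standing loose to the left of the shuttle's rear; origin at the centre of its underside. Bystander.
Things that resemble listed ones, but are neither listed nor needed, are in the scene too. What is shaped like the dish but green, pink or purple is not meant.

How it is judged:
On the way, in this order (a step that is already met when the one before it is completed fails the run):
1. the lock arm has been swung clear (value of joint lock_arm above 0.785 rad), for 0.1 s.
2. the carriage has been pushed past its first catch (value of joint carriage above 0.042 m), for 0.1 s.
At the end, for the whole second after the job is handed in: The carriage rests latched at its first catch (36 to 41.5 mm of travel, still), the lock arm stands open by more than 0.7 rad, and the dish lies flat in the tray (within 8 mm of its centre, 4 mm in height) (value of joint carriage between 0.036 and 0.0415 m and velocity of joint carriage between -0.01 and 0.01 m/s and value of joint lock_arm above 0.7 rad and horizontal distance between dish and nest below 0.008 m and z of dish in the frame of nest between -0.004 and 0.004 m); the robot touches nothing.
It fails at once if the carriage is pushed on to its second catch (beyond 78 mm) (value of joint carriage above 0.078 m).
It fails at once if the dish is lifted out of its tray (z of dish in the frame of nest above 0.012 m).
It fails at once if the fingers touch the dish (over 1 N) (contact force between the fingers and dish above 1 N).
It fails at once if the push plate is pinched or touched on its rear side (contact force between the fingers and plate_back above 0.5 N).
It fails at once if the cup, swab tube or stain bottle is moved by more than 15 mm (distance of any of cup, swab_tube, stain_bottle from where it was at the start of the episode above 0.015 m).
It also fails if it takes over 42 s, if anything falls off the work surface, if the arm or the gripper's body presses on something with over 40 N, if the wrist force passes 120 N, or if a joint passes its speed limit or range.

## Working session

There is one attempt and no reset: what is moved stays moved. The work goes in short steps, each a Python script; the robot and the scene stay as the last script left them, time stands still between calls to the robot, and variables do not carry over. Pictures are saved under pics/ and viewed, at most 10 in all, crops included, and the job is handed in when it is done.

```bash
mkdir -p pics; python3 - <<'E'
from bench import manip
import cv2
for c in ["scene","side"]:
    p,d=manip.grab_frame(c); cv2.imwrite(f"pics/{c}0.png",p[:,:,::-1])
    for n in ["push_face","nest","pin_top","lock_post","dish","cup","swab_tube","stain_bottle","shuttle"]:
        print(c,n,[([round(float(v),3) for v in r["at"]],round(r["confidence"],2)) for r in manip.look_for(c,n)[:3]])
print(manip.current_time())
E
```

```text
scene push_face [([0.5, -0.127, 0.033], 0.61)]
scene nest [([0.494, -0.125, 0.032], 0.63), ([0.537, -0.119, 0.032], 0.21)]
scene pin_top [([0.567, -0.168, 0.075], 0.58)]
scene lock_post [([0.592, -0.032, 0.03], 0.66)]
scene dish [([0.475, 0.085, 0.004], 0.86), ([0.608, 0.131, 0.006], 0.86), ([0.541, -0.123, 0.031], 0.84)]
scene cup [([0.67, -0.264, 0.062], 0.58)]
scene swab_tube [([0.524, -0.283, 0.014], 0.88)]
scene stain_bottle [([0.595, -0.113, 0.009], 0.73), ([0.592, -0.031, 0.035], 0.68)]
scene shuttle [([0.595, -0.113, 0.013], 0.73), ([0.671, -0.263, 0.064], 0.19)]
side push_face [([0.509, -0.149, 0.031], 0.94)]
side nest [([0.512, -0.145, 0.037], 0.7)]
side pin_top [([0.593, -0.037, 0.031], 0.52), ([0.57, -0.17, 0.069], 0.49)]
side lock_post [([0.594, -0.039, 0.032], 0.53)]
side dish [([0.398, -0.278, 0.01], 0.98), ([0.601, 0.131, 0.006], 0.8), ([0.361, -0.101, 0.009], 0.73)]
side cup [([0.674, -0.266, 0.034], 0.64)]
side swab_tube [([0.524, -0.284, 0.012], 0.78)]
side stain_bottle [([0.719, 0.03, 0.038], 0.72)]
side shuttle [([0.605, -0.138, 0.012], 0.8)]
1.0
```

View pics/scene0.png

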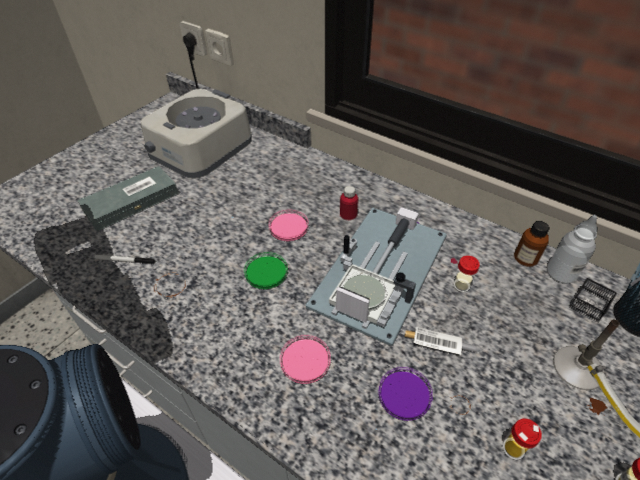

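View pics/side0.png

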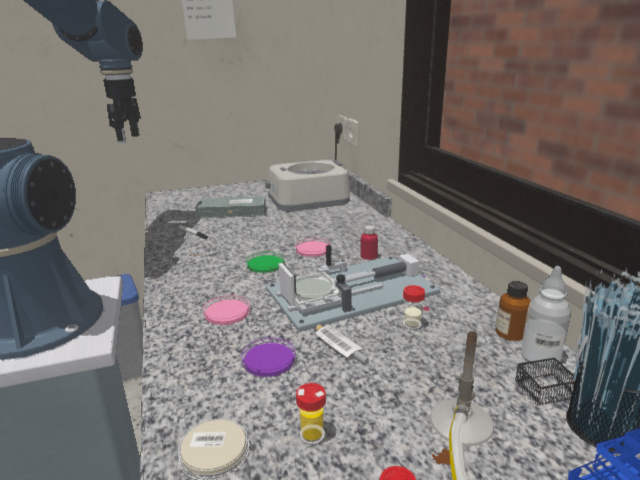

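The scene picture shows the shuttle around (380,270). Its lock post is at (347,243), the push plate at (352,303) and the pin at (403,283). The cup is at (467,270), the swab tube at (437,342) and the bottle at (348,203). The dish on the tray, at (365,290), is the pale one; the pink, green and purple discs are look-alikes. Next I'll fit the base plate from depth.

```bash
cat > h.py <<'E'
from bench import manip
import cv2, numpy as np
def cloud(c):
    k=manip.get_calibration(c); p,d=manip.grab_frame(c)
    K=np.array(k["camera_matrix"]);R=np.array(k["R"]);t=np.array(k["t"])
    v,u=np.mgrid[:480,:640]
    X=np.stack([(u-K[0,2])/K[0,0]*d,(v-K[1,2])/K[1,1]*d,d],-1)
    W=(X-t)@R; W[d<=0]=np.nan
    return p,W
E
python3 - <<'E'
from h import *
for c in ["scene","side"]:
    p,W=cloud(c); hsv=cv2.cvtColor(p,cv2.COLOR_RGB2HSV)
    x,y,z=W[...,0],W[...,1],W[...,2]
    box=(abs(x-.59)<.25)&(abs(y+.115)<.2)
    tab=box&(z<.006); print(c,"table z",np.nanmedian(z[tab]))
    m=((box)&(z>.007)&(z<.017)).astype(np.uint8)
    m=cv2.morphologyEx(m,cv2.MORPH_OPEN,np.ones((3,3)))
    n,l,s,cc=cv2.connectedComponentsWithStats(m)
    i=1+np.argmax(s[1:,4]); P=W[l==i][:,:2].astype(np.float32)
    r=cv2.minAreaRect(P); print(s[i],r, np.round(cv2.boxPoints(r),3).tolist())
    print("z plate",np.median(W[l==i][:,2]))
    hi=box&(z>.065)&(z<.095)
    n,l,s,cc=cv2.connectedComponentsWithStats(hi.astype(np.uint8))
    for i in range(1,n):
        if s[i,4]>5: print("hi",s[i],np.round(np.nanmean(W[l==i],0),3),np.round(np.nanmax(W[l==i],0),3),np.round(np.nanmin(W[l==i],0),3))
E
```

```text
scene table z -0.0015504150882134408
[ 378  224   68   71 2232] ((0.6892404556274414, -0.14348436892032623), (0.19495418667793274, 0.09199337661266327), 6.379582405090332) [[0.5870000123977661, -0.10899999737739563], [0.597000002861023, -0.20000000298023224], [0.7910000085830688, -0.17800000309944153], [0.781000018119812, -0.08699999749660492]]
z plate 0.010114555336977665
hi [344 186  12  11 104] [0.723 0.042 0.073] [0.739 0.056 0.078] [0.712 0.031 0.065]
hi [344 235   6   9  45] [ 0.594 -0.035  0.075] [ 0.601 -0.028  0.081] [ 0.589 -0.039  0.065]
hi [459 256  21  17 275] [ 0.677 -0.263  0.071] [ 0.699 -0.243  0.075] [ 0.659 -0.282  0.065]
hi [396 273  10   9  73] [ 0.571 -0.17   0.073] [ 0.58  -0.161  0.077] [ 0.564 -0.178  0.066]
hi [337 287  33  21 345] [ 0.477 -0.123  0.078] [ 0.49  -0.091  0.086] [ 0.471 -0.154  0.065]
side table z -0.00036204165685328976
[ 267  272  172   56 2963] ((0.6201247572898865, -0.10552757233381271), (0.3195844888687134, 0.18621297180652618), 6.726591110229492) [[0.45100000500679016, -0.03200000151991844], [0.47200000286102295, -0.21699999272823334], [0.7900000214576721, -0.17900000512599945], [0.7680000066757202, 0.006000000052154064]]
z plate 0.011372889172300737
hi [364 226  11   8  83] [0.723 0.039 0.073] [0.738 0.054 0.078] [0.712 0.028 0.065]
hi [326 245   5   8  39] [ 0.594 -0.036  0.074] [ 0.6   -0.029  0.081] [ 0.589 -0.039  0.066]
hi [279 263  17  23 213] [ 0.478 -0.129  0.077] [ 0.489 -0.089  0.086] [ 0.47  -0.156  0.065]
hi [336 274  10   9  69] [ 0.571 -0.172  0.072] [ 0.582 -0.162  0.077] [ 0.564 -0.178  0.065]
hi [403 285  22  15 256] [ 0.676 -0.266  0.071] [ 0.698 -0.244  0.075] [ 0.658 -0.282  0.065]
```

```bash
cat >> h.py <<'E'
yaw=0.1174; O=np.array([.600,-.108])
Rz=lambda a:np.array([[np.cos(a),-np.sin(a)],[np.sin(a),np.cos(a)]])
def w(xy,z): return [*(O+Rz(yaw)@np.array(xy)),z]
def down(a):  # tool x along shuttle-frame angle a, z down; sign = nearer in joint space
    best=None
    for s in (0,np.pi):
        c,n=np.cos(a+yaw+s),np.sin(a+yaw+s)
        yield np.array([[c,n,0],[n,-c,0],[0,0,-1.]])
def pick(p,a):
    q0=np.array(manip.current_qpos()); o=[]
    for M in down(a):
        q=manip.inverse_kinematics(p,M)
        if q is not None: o.append((np.abs(np.array(q)-q0).max(),M))
    return min(o,key=lambda e:e[0])[1]
E
python3 - <<'E'
from h import *
n=np.array([np.sin(.6),np.cos(.6)])
post=lambda t:np.array([.039,.075])+.036*np.array([-np.cos(t),np.sin(t)])
c=lambda t,g=0:post(t)-(.017+g)*n
manip.set_gripper(0.0)
M=pick(w(c(0,.010),.056),np.arctan2(n[1],n[0]))
manip.move_ptp(w(c(0,.010),.16),M)
manip.move_l(w(c(0,.010),.056))
print(manip.current_time(),manip.current_force(),manip.current_grip_width())
for t in (.0,.3,.6,.9,1.25):
    manip.move_l(w(c(t),.056),max_speed=.06); print(t,np.round(manip.current_force(),1))
manip.move_l(w(c(1.25,.025),.056)); manip.move_l(w(c(1.25,.025),.15),max_speed=.25)
p,W=cloud("side"); print(manip.current_time(),manip.current_ee_pos())
z=W[...,2]; L=(W[...,:2]-O)@Rz(yaw)
m=(z>.055)&(z<.085)&(abs(L[...,0]-.015)<.06)&(L[...,1]>.055)&(L[...,1]<.13)
print(m.sum(),L[m].mean(0))
cv2.imwrite("pics/a.png",cv2.resize(p[180:380,200:480,::-1],None,fx=2.5,fy=2.5))
E
```

```text
5.1667 [ 1.03019974  0.63493306 -0.68742299] -0.0031539468351097057
0.0 [ 0.2 -0.4 -0.2]
0.3 [ 0.  -1.   0.4]
0.6 [-0.1  0.3  0.2]
0.9 [-0.6 -0.3  0.3]
1.25 [ 0.1  0.8 -0.5]
7.7333 [ 0.59484903 -0.03317088  0.14942167]
59 [0.026137   0.10613587]
```

View pics/a.png

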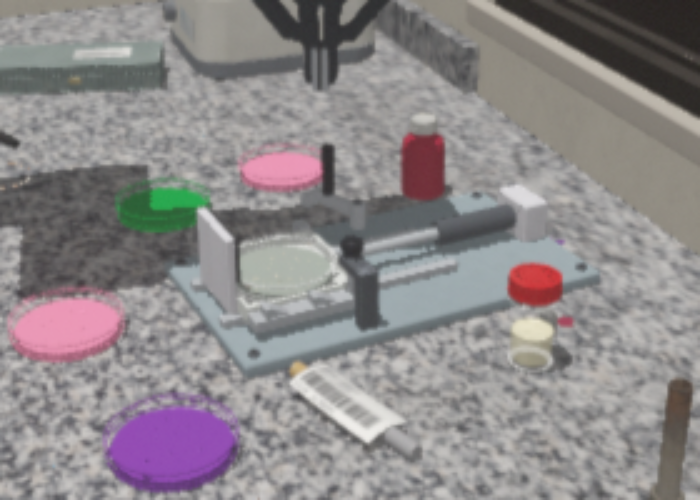

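The crop shows the lock arm swung out, with the post at (328,170). It measures (26,106) mm in the shuttle frame, about 1.2 rad, and nothing else has moved. Next is the plate push.

```bash
python3 - <<'E'
from h import *
s=lambda t:[-.128-.011+t,0]
def plate():
    p,W=cloud("side"); z=W[...,2]; L=(W[...,:2]-O)@Rz(yaw)
    p2,W2=cloud("scene"); L2=(W2[...,:2]-O)@Rz(yaw)
    f=lambda W,L:L[(W[...,2]>.05)&(W[...,2]<.083)&(L[...,1]>-.031)&(L[...,1]<-.017)&(L[...,0]>-.15)&(L[...,0]<-.02)]
    return p,[np.round(np.percentile(q[:,0],[2,25,50,75,98]),4).tolist() if len(q) else None for q in (f(W,L),f(W2,L2))]
print(plate()[1])
M=pick(w(s(-.03),.05),0)
manip.move_ptp(w(s(-.03),.16),M)
manip.move_l(w(s(-.03),.048)); f0=np.array(manip.current_force())
for t in (-.004,.0,.006,.03,.045):
    manip.move_l(w(s(t),.048),max_speed=.05); print(t,np.round(np.array(manip.current_force())-f0,1))
manip.dwell(.15)
p,q=plate(); print(q,manip.current_time(),((np.array(manip.current_ee_pos())[:2]-O)@Rz(yaw)))
cv2.imwrite("pics/b.png",cv2.resize(p[180:380,200:480,::-1],None,fx=2.5,fy=2.5))
E
```

```text
[[-0.1276, -0.1265, -0.1243, -0.118, -0.1151], [-0.1277, -0.1263, -0.1255, -0.1245, -0.1151]]
-0.004 [-0.7 -0.3 -1.4]
0.0 [ 0.5 -0.3  0.2]
0.006 [-3.6 -0.9  2.9]
0.03 [-5.2 -2.   1.6]
0.045 [-7.2 -1.9  2.5]
[[-0.0842, -0.0829, -0.0802, -0.0745, -0.0714], [-0.0835, -0.0829, -0.0824, -0.0819, -0.0808]] 12.025 [-0.09482443  0.00016546]
```

View pics/b.png

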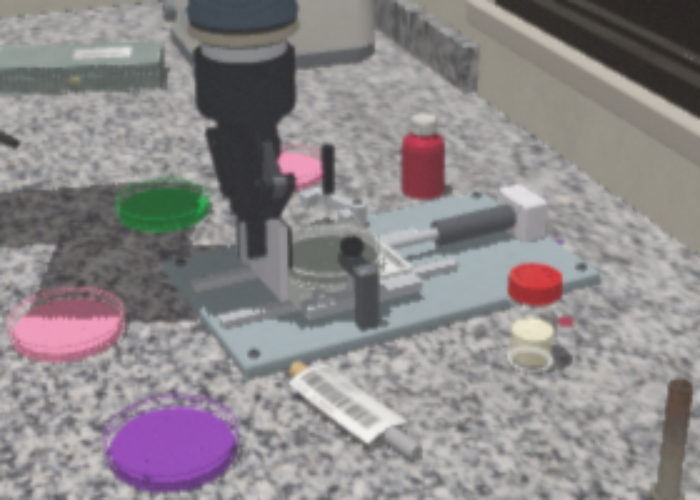

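The crop shows the fingers on the plate front at (262,250), with the dish still lying in the tray. Carriage travel measures about 43.5 mm, so the command matches. I'll go on to 60 mm, then retreat.

```bash
python3 - <<'E'
from h import *
s=lambda t:[-.128-.011+t,0]
manip.move_l(w(s(.061),.048),max_speed=.04); manip.dwell(.2)
print(np.round(manip.current_force(),1),(np.array(manip.current_ee_pos())[:2]-O)@Rz(yaw))
manip.move_l(w(s(.03),.048),max_speed=.05)
manip.move_l(w(s(-.04),.048),max_speed=.12)
manip.move_l(w(s(-.05),.17),max_speed=.25); manip.dwell(.3)
for c in ("side","scene"):
    p,W=cloud(c); L=(W[...,:2]-O)@Rz(yaw); z=W[...,2]
    q=L[(z>.05)&(z<.083)&(abs(L[...,1])<.031)&(L[...,0]>-.15)&(L[...,0]<-.02)]
    print(np.percentile(q[:,0],[2,25,50,98]))
    if c=="side": cv2.imwrite("pics/c.png",cv2.resize(p[180:380,200:480,::-1],None,fx=2.5,fy=2.5))
    m=(z>.055)&(z<.085)&(abs(L[...,0]-.015)<.06)&(L[...,1]>.055)&(L[...,1]<.13)
    print(L[m].mean(0), manip.current_time())
E
```

```text
[-7.2 -1.8  2.9] [-0.07892884  0.00015175]
[-0.08836264 -0.08746306 -0.08697685 -0.07623674]
[0.02622353 0.10604332] 15.2667
[-0.08804495 -0.08682196 -0.08629152 -0.07578745]
[nan nan] 15.3167<stdin>:14: RuntimeWarning: Mean of empty slice.
  ret = um.true_divide(
```

View pics/c.png

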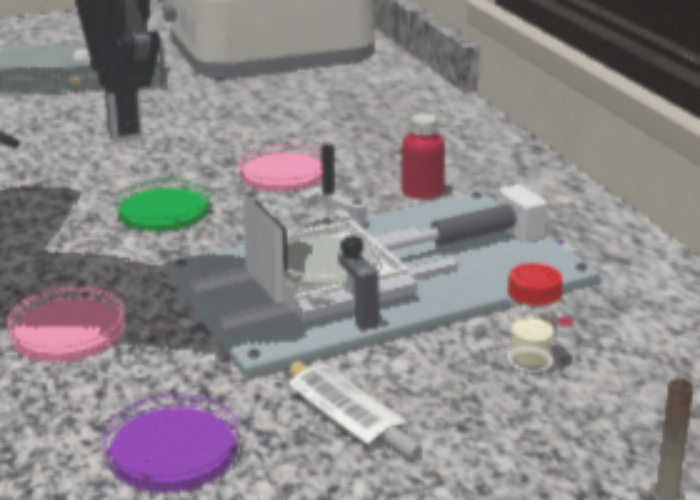

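The plate front now stands at x = -88 mm, which is 40 mm of travel, so it is latched in the middle position. The dish lies in the tray at (330,255), the post is still out at (328,170), and the bystanders haven't moved. I'm handing it in.

```bash
python3 -c "
from bench import manip
print(manip.sign_off())"
```

```text
the job is handed in; nothing more can be done
None
```

I handed the job in at about 15 s of the 42 s: the lock arm is open at about 1.2 rad and the carriage is latched in the middle position at about 40 mm. The last picture shows the dish in its tray and the bystanders unmoved; the hand-in call returned no verdict.

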